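# Dock the rack and hold the reader's sprung lid at its index

### The job

Without lifting it off the bench, slide the cuvette rack into the corner of the reader's low loading fence, until its long side lies flush against the side strip and its end against the rear strip. Then raise the reader's spring-loaded lid by its bar until the lid is in line with the index arm on the reader's left side, and finish while still holding it there, steady, for the lid falls shut if released. Do not shift the index arm, and leave the rack docked and the vial, the beaker and the timer where they stand.

Things in the scene. Friction and masses are not known exactly. Their poses are not given: they have to be found in the camera images.
- rack: loose blue cuvette rack, a solid block 42 (x) x 150 (y) x 24 mm, about 0.14 kg; origin at the centre of its underside, long axis = its y, z up. It may be turned end for end. It starts lying on the bench to the right of the fence, long axis pointing roughly away from the robot. A tall fixed cabinet stands right of y = -0.48 m. Thin leads lie fixed near the bench's front edge
- reader: cuvette reader, fixed to the bench: white open housing 150 (x) x 160 (y) mm, 76 mm high with the lid shut; its front faces its -x (towards the robot). Origin at the centre of its underside, z up. A steel arc rail (radius 115 mm about the lid's hinge axis) stands at its left (y = 92 mm). The loading fence stands on the bench at its right (-y): two aluminium strips, 10 mm high and 10 mm thick
- fence_corner (a point): inside corner of the fence at bench height, at (60, -138, 0) mm in the reader's frame, same axes. Rear strip: front face x = 0, from y = +63 to -62 mm; side strip: right face y = 0, runs 120 mm along -x. The docked rack lies on the -x, -y side, long axis along x, origin at (-75, -21, 0) mm here; its upper 14 mm stand proud of the strips
- lid: hinged lid, 146 x 160 x 8 mm, 0.25 kg. Origin on the hinge axis at the back of the reader, (75, 0, 70) mm in its frame; x lies in the lid's plane, from front edge to hinge, y along the axis; shut: axes as the reader's. Opens by turning about its +y, front edge up, 0 to 1.25 rad. A spring (0.42 N m shut, + 0.6 N m per rad) and its weight pull it shut: 3 to 6 N at the bar hold it
- lid_bar (a point): middle of the lid's lifting bar: round steel, 10 mm diameter, 96 mm long, parallel to the hinge axis and 195 mm from it, carried in front of the lid by an arm at each end: 38 mm clear between bar and lid edge, 40 mm to the housing's front, 86 mm free between the arms. Lid shut: bar axis 70 mm above the bench, at (-120, 0, 70) mm in the reader's frame. Axes as lid
- index_tip (a point): tip of the index arm: flat aluminium arm with a 30 mm crosspiece at its end, clamped on the arc rail at the reader's left, pivoting on the lid's hinge axis; tip 159 mm from that axis, 113 mm left of the lid's middle. Its angle differs by start (0.45 to 0.9 rad above level); stiff friction keeps it. Axes as the lid's when in line with it (x from tip to hinge axis, y along the axis)
- vial: bystander: brown screw-cap vial, 25 mm diameter, 53 mm high, standing behind the fence; origin at the centre of its underside
- beaker: bystander: small beaker, 46 mm diameter, 57 mm high, standing some way behind the fence; origin at the centre of its underside
- timer: bystander: lab timer 70 x 62 x 18 mm lying on the bench at the left of the reader; origin at the centre of its underside

How it is judged:
By the outcome, as a careful person would: the job done as asked, in the order asked, and still so for the second after the job is handed in, while the arm keeps its last pose, push and grip.
It also fails if it takes over 69 s, if anything falls off the work surface, if the arm or the gripper's body presses on something with over 40 N, if the wrist force passes 120 N, or if a joint passes its speed limit or range.

### The arm

A 6-joint arm with a two-finger parallel gripper is mounted at the origin on a cart in front of the work surface, level with it; the furniture and walls round the work are solid. World frame = base frame: x ahead of the robot, y to its left, z up, the work surface at z = 0. Lengths are in m, angles in rad, forces in N, time in s.
With the tool pointing down it reaches from about 0.325 to 0.9 m from the base axis. Payload 6.1 kg.
Tool frame: the origin (TCP) lies at the very end of the fingers, on their centre line; the grasp point (between the pads) lies 19 mm behind it; z points along the fingers, y is the line along which they close (so a half turn about z gives the same grasp; the last joint's range is limited). The gripper opens to 85 mm and grips with 20 to 120 N. Pads are 22 mm wide; open, the fingers measure 114 mm over their backs; the gripper's body (76 mm by 85 mm) begins 54 mm behind the grasp point. The pads swing forward as they close: fully open they stand 13 mm farther back than shut.
Start: joints at [1.139, 0.22, 1.526, -0, 1.395, -0.126], TCP at [0.188, 0.596, 0.231] pointing down, gripper open.
Joint ranges: [-2.98, 2.98], [-0.91, 2.08], [0.09, 2.57], [-1.24, 4.39], [0.2, 2.65], [-2.68, 2.68]. Speed limits (rad/s): [2.57, 2.57, 3.01, 3.14, 3.14, 3.14].

### API

Orientations are given as a rotation vector (axis times angle).
In Python, from workcell import ctrl gives the robot as it stands.
- The arm moves only by the tool carry_out, never from a script. Its argument "deltas" is one flat list of numbers, 4 for each row, row after row: the shift along the tool's x, y, z in m, then the turn about the tool's z in degrees. A call has 1 to 5 rows; each row shifts and turns the commanded pose from where the row before left it, along the tool's axes as they then stand; what a row does not reach is not made up. A row lasts 1/8 s, in which the tool goes at most 62.5 mm and 10.7 degrees, less where a joint would pass 70% of its speed; a pose out of reach is approached as far as the arm can. A call is refused whole if a number of a shift passes 0.0625 or a number of a turn 10.7, either way. A call with a gripper value outside its range is refused whole. "claw" is the finger opening in m, from 0 to 0.0854, set as the call begins (left out, the last holds). The fingers move at their own pace and stop on an object; "force" is the grip in N (left out, the last holds). Time passes only in rows, so rows that do not move let the fingers close. It gives the time, the measured TCP pose, the force, the opening and the grip force at its end, in the units of the state.
- ctrl.sense(): the state, without advancing time (a new reading comes with each control period).
- ctrl.capture(name): name is "scene" or "top" or "wrist"; returns (picture, depth): 480x640x3 uint8, red, green, blue; 480x640 float32, m along the optical axis (not along the pixel's ray), 0 where there is no reading.
- ctrl.get_calibration(name): a dict with "vertical_fov" (degrees; the focal length in pixels is half the picture's height over the tangent of half this angle, whatever the lens; pixels are square), "cx", "cy" (the principal point, pixels), "R" (3x3) and "t" (3): a world point X has camera coordinates R X + t. Camera axes: x right, y down, z forward; pixel columns grow to the right and rows downward; lengths in m; the calibration is good to about 2 mm. The wrist camera is an equidistant fisheye: a pixel r from the principal point sees the ray r / f radians off the axis. A picture is of the moment at which its call begins: read the wrist's pose just before it. get_calibration takes no time and is no camera call; for the wrist camera it gives the pose at the moment of the call.
- ctrl.job_done(): hands the job in; it is judged then, once.
Trained networks look in the newest picture that a camera, given by its name, has taken for a name from the list of things; names that differ only in an ending like _2 or _b are one class to them, and where a whole thing is asked for, a point or a joint stands for the part that bears it (a point fixed in the world has none). Each returns a list of dicts, best first, with "score" (0 to 1); they miss things now and then, are a little off and sometimes report something else, mostly with a low value. They report only what shows in the picture. A call takes as long as a camera call.
- ctrl.outline_of(target, camera): "mask" (480x640 bool, what is visible of it) and "pixel" ([column, row] in pixels, amid what is visible of it).
The state is a dict: "time_s": time; "joint_positions": joint angles; "qd": joint speeds; "tau": joint torques, N m; "tcp_pos": TCP position; "eef_rot": TCP orientation; "contact_force": force on the tool from outside, world axes, zero at the start; "wrist_torque": the same for the moment, N m; "width": finger opening in m; "finger_force": force on a finger pad.
Only numpy, scipy, OpenCV 4.12 (cv2) and the standard library are available. Lean on these libraries where they do the work, as an engineer would, in place of code of your own. Each camera call takes 0.05 s, during which the arm holds its last target. There are 200 camera calls.

## Working session

There is one attempt and no reset: what is moved stays moved. The work goes in short steps, Python scripts to look and compute and a tool call to move; the robot and the scene stay as the last step left them, time stands still between calls to the robot, and variables do not carry over. Pictures are saved under pics/ and viewed, at most 10 in all, crops included, and the job is handed in when it is done.

Besides the shell and the picture viewer there is one more tool, called after ">>>" as name(argument=value, ...) on one line, values as JSON. carry_out: Moves the arm, as the interface text tells. Its arguments: {"type":"object","properties":{"deltas":{"type":"array","items":{"type":"number"}},"claw":{"type":"number"},"force":{"type":"number"}},"required":["deltas"]}

```bash
ls; mkdir -p pics
cat > h.py <<'E'
import numpy as np, cv2
from workcell import ctrl
from scipy.spatial.transform import Rotation as Rot
def cloud(name, depth, cal=None):
    c=cal or ctrl.get_calibration(name); f=240/np.tan(np.radians(c["vertical_fov"])/2)
    v,u=np.mgrid[0:480,0:640]; x=(u-c["cx"]); y=(v-c["cy"])
    if name=="wrist":
        r=np.hypot(x,y)+1e-9; th=r/f; k=np.tan(th)/r; X=np.stack([x*k,y*k,np.ones_like(x)],-1)*depth[...,None]
    else: X=np.stack([x/f,y/f,np.ones_like(x)],-1)*depth[...,None]
    return (X-np.array(c["t"]))@np.array(c["R"])   # R^T (X-t)
def save(n,p): cv2.imwrite("pics/"+n+".png",cv2.cvtColor(p,cv2.COLOR_RGB2BGR))
E
python3 - <<'E'
from h import *
np.set_printoptions(precision=4,suppress=True)
s=ctrl.sense(); print(s["time_s"],s["tcp_pos"],s["eef_rot"],s["width"])
ims=[]
for cam in ("scene","top"):
    p,d=ctrl.capture(cam); ims.append(p); P=cloud(cam,d); np.save(cam+".npy",P); c=ctrl.get_calibration(cam); print(cam,c["vertical_fov"],-np.array(c["R"]).T@c["t"])
    for n in ("rack","reader","fence_corner","lid","lid_bar","index_tip","vial","beaker","timer"):
        o=ctrl.outline_of(n,cam)
        if o:
            o=o[0]; m=o["mask"]&(d>0); q=P[m]; np.save(f"{cam}_{n}.npy",m)
            print(n,round(o["score"],2),o["pixel"],m.sum(),np.median(q,0),q.min(0),q.max(0))
    save(cam,p)
E
```

```text
pics
0.0 [0.1879 0.5954 0.2302] [-0.4785 -3.1044  0.0029] 0.085241037281158
scene 47.27146616586019 [0.0731 0.2252 0.7251]
rack 0.82 [414.3, 232.6] 2124 [ 0.5539 -0.2832  0.0226] [ 0.4838 -0.3292 -0.0008] [ 0.6371 -0.2552  0.0292]
reader 0.59 [269.2, 269.8] 11898 [0.5623 0.0007 0.0772] [ 0.463  -0.2033 -0.0002] [0.7631 0.1211 0.2054]
fence_corner 0.84 [267.1, 268.5] 12139 [0.5627 0.0001 0.0772] [ 0.463  -0.202  -0.0019] [0.7631 0.1212 0.2054]
lid 0.88 [267.3, 266.6] 8201 [ 0.5687 -0.0023  0.0778] [ 0.4631 -0.1267 -0.0005] [0.7312 0.0886 0.1538]
lid_bar 0.72 [269.7, 267.1] 8022 [ 0.5688 -0.0026  0.0779] [ 0.463  -0.0958  0.0002] [0.7312 0.0777 0.0833]
index_tip 0.58 [189.1, 250.5] 305 [0.559  0.1014 0.1983] [0.5522 0.0535 0.0004] [0.7477 0.1211 0.2054]
vial 0.59 [299.4, 217.8] 343 [ 0.6762 -0.1219  0.0372] [ 0.6697 -0.1648 -0.0001] [ 0.735  -0.1119  0.0579]
beaker 0.73 [344.7, 171.5] 699 [ 0.7336 -0.2573  0.039 ] [ 0.7171 -0.324   0.0001] [ 0.8174 -0.238   0.061 ]
timer 0.85 [173.2, 327.2] 1679 [0.5854 0.1555 0.0175] [ 0.5542  0.1207 -0.0003] [0.6364 0.1881 0.0231]
top 52.792215123158044 [ 0.5376 -0.09    1.0507]
rack 0.82 [423.4, 254.3] 1560 [ 0.5561 -0.2919  0.0222] [ 0.48   -0.3292 -0.0031] [ 0.6337 -0.2594  0.0297]
reader 0.6 [290.3, 240.6] 7596 [ 0.5849 -0.0088  0.0765] [ 0.4603 -0.2052 -0.0038] [0.6771 0.1293 0.2063]
fence_corner 0.62 [291.4, 240.0] 7271 [ 0.5863 -0.0094  0.0766] [ 0.4599 -0.2032 -0.0029] [0.6757 0.1199 0.2063]
lid_bar 0.79 [289.3, 241.3] 6120 [ 0.5784 -0.0088  0.0767] [ 0.4613 -0.0917 -0.0029] [0.6639 0.085  0.0838]
index_tip 0.56 [227.2, 247.9] 253 [0.5642 0.0963 0.1944] [0.5516 0.0875 0.0018] [0.6629 0.1452 0.2063]
beaker 0.56 [410.0, 168.1] 449 [ 0.7408 -0.2651  0.0253] [ 0.7155 -0.2961  0.001 ] [ 0.7715 -0.2419  0.0617]
timer 0.93 [215.8, 236.4] 640 [0.5976 0.1572 0.0166] [ 0.5612  0.1015 -0.0021] [0.626  0.1857 0.1643]
```

```bash
python3 - <<'E'
from h import *
np.set_printoptions(precision=4,suppress=True)
for cam in ("scene","top"):
    P=np.load(cam+".npy")
    def rect(n,zl,zh,mask=None,xy=None):
        m=np.load(f"{cam}_{n}.npy"); q=P[m]; q=q[(q[:,2]>zl)&(q[:,2]<zh)]
        if xy: q=q[(q[:,0]>xy[0])&(q[:,0]<xy[1])&(q[:,1]>xy[2])&(q[:,1]<xy[3])]
        r=cv2.minAreaRect(q[:,:2].astype(np.float32)); print(cam,n,len(q),np.round(r[0],4),np.round(r[1],4),round(r[2],2),'z',np.median(q[:,2])); return q
    rect("rack",.018,.03)
    q=rect("lid_bar",.072,.085)
    L=q[(q[:,2]>.073)]
    # bar: front portion
    b=q[q[:,0]<np.percentile(q[:,0],1)+.012]; print("bar",b.min(0),b.max(0))
    t=rect("index_tip",.15,.25)
    print("tip",t.min(0),t.max(0))
    A=P.reshape(-1,3); a=A[(A[:,2]>.006)&(A[:,2]<.014)&(A[:,0]>.45)&(A[:,0]<.72)&(A[:,1]<-.09)&(A[:,1]>-.25)]
    print("fence",len(a),a.min(0),a.max(0)); np.save(cam+"_f.npy",a)
E
python3 - <<'E'
import cv2
a=cv2.imread('pics/scene.png');b=cv2.imread('pics/top.png')
cv2.imwrite('pics/top2.png',cv2.resize(b[120:360,120:520],None,fx=2,fy=2,interpolation=cv2.INTER_CUBIC))
E
```

```text
scene rack 1400 [ 0.5601 -0.2889] [0.1509 0.0451] 9.14 z 0.024708859406298682
scene lid_bar 7939 [ 0.5627 -0.0038] [0.1962 0.167 ] 2.43 z 0.0778917176981062
bar [ 0.463  -0.0636  0.072 ] [0.4785 0.0419 0.0794]
scene index_tip 237 [0.5736 0.105 ] [0.0295 0.0449] 83.98 z 0.19966157476191074
tip [0.5522 0.088  0.1523] [0.5951 0.1211 0.2054]
fence 713 [ 0.45  -0.25   0.006] [ 0.7195 -0.0901  0.014 ]
top rack 951 [ 0.5588 -0.2922] [0.1497 0.0428] 9.91 z 0.02420556095119844
top lid_bar 5974 [ 0.5613 -0.0067] [0.1953 0.1661] 2.33 z 0.07679338649001538
bar [ 0.4622 -0.0628  0.072 ] [0.4798 0.0401 0.0796]
top index_tip 231 [0.5749 0.1029] [0.0466 0.0297] 2.09 z 0.19640522538722738
tip [0.5516 0.0875 0.1518] [0.5987 0.1173 0.2063]
fence 559 [ 0.4519 -0.2493  0.006 ] [ 0.7189 -0.0904  0.014 ]
```

View pics/scene.png

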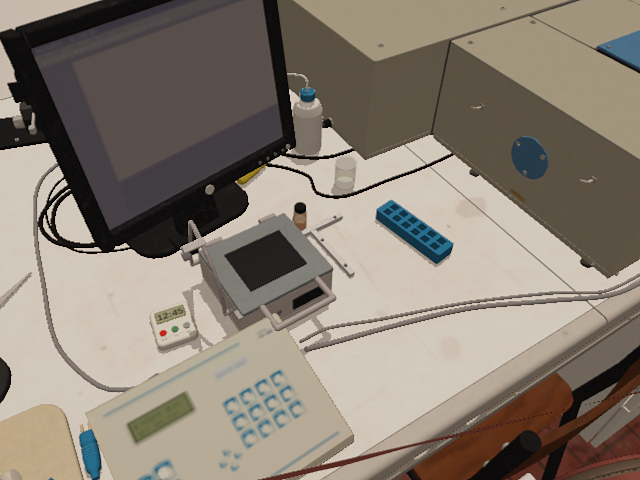

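View pics/top2.png

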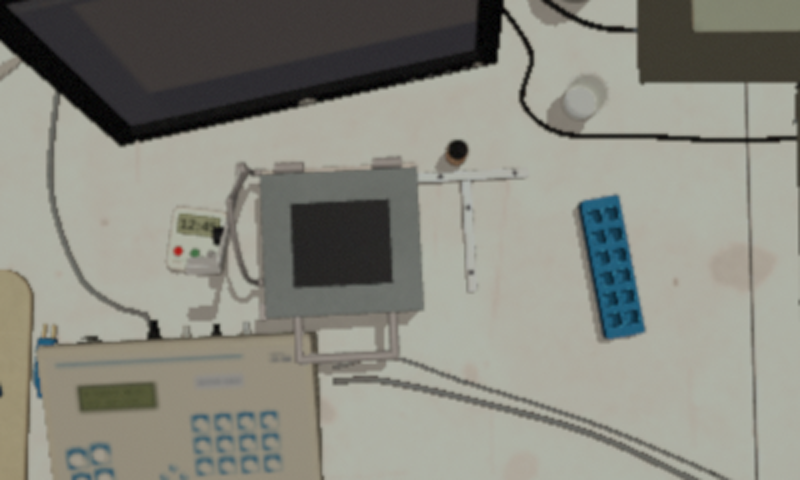

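The scene view shows the reader in the middle, with its fence at (330,240), the blue rack at (414,232) and the index arm at (190,235). A beige instrument stands in front of the reader, just left of the bar. The top crop agrees: both the reader and the rack have a small positive yaw.

```bash
cat >> h.py <<'E'
YAW=np.radians(2.35); O=np.array([.590,-.0040,0])
def Rz(a): return np.array([[np.cos(a),-np.sin(a),0],[np.sin(a),np.cos(a),0],[0,0,1]])
def toR(P): return (P-O)@Rz(YAW)
def toW(p): return Rz(YAW)@np.array(p)+O
def plan(target,yawdeg=None):
    """turn (deg about tool z) to bring tool y to world yaw (mod 180), then tool-frame shift"""
    s=ctrl.sense(); R=Rot.from_rotvec(s["eef_rot"]).as_matrix(); y=np.degrees(np.arctan2(R[1,1],R[0,1]))
    turn=0.
    if yawdeg is not None:
        dw=(yawdeg-y+90)%180-90; turn=-dw
    R2=R@Rot.from_euler('z',turn,degrees=True).as_matrix()
    d=R2.T@(np.array(target)-s["tcp_pos"])
    print("t",round(s["time_s"],2),"tcp",np.round(s["tcp_pos"],4),"yawy",round(y,2),"j6",round(s["joint_positions"][5],2),"turn",round(turn,2),"shift after turn",np.round(d,4),"F",np.round(s["contact_force"],1),"w",round(s["width"],4))
E
python3 - <<'E'
from h import *
np.set_printoptions(precision=4,suppress=True)
c=ctrl.get_calibration("wrist"); print("wristcam",-np.array(c["R"]).T@c["t"],np.array(c["R"])[2],c["vertical_fov"])
for cam in("scene","top"):
    P=np.load(cam+".npy"); A=toR(P.reshape(-1,3)); 
    m=np.load(cam+"_index_tip.npy").ravel(); q=A[m]; q=q[(q[:,2]>.09)]
    r=np.hypot(q[:,0]-.075,q[:,2]-.07); a=np.arctan2(q[:,2]-.07,.075-q[:,0])
    print(cam,"idx r/ang by y"); 
    for lo in np.arange(.05,.19,.02):
        k=(r>=lo)&(r<lo+.02); 
        if k.sum()>3: print(round(lo,2),k.sum(),np.median(a[k]),a[k].min(),a[k].max(),"y",q[k,1].min(),q[k,1].max())
    # fence
    f=A[(A[:,2]>.006)&(A[:,2]<.014)]
    rear=f[(f[:,1]<-.15)&(f[:,1]>-.19)&(f[:,0]>.04)&(f[:,0]<.09)]; side=f[(f[:,0]<.04)&(f[:,0]>-.05)&(f[:,1]<-.11)&(f[:,1]>-.16)]
    print("rear x",np.percentile(rear[:,0],[2,50,98]),len(rear),"side y",np.percentile(side[:,1],[2,50,98]),len(side))
    print("slope",np.polyfit(side[:,0],side[:,1],1))
    # lid edges
    l=A[(A[:,2]>.072)&(A[:,2]<.084)&(abs(A[:,0])<.06)&(abs(A[:,1])<.1)]; print("lid y",np.percentile(l[:,1],[.5,99.5]),np.median(l[:,2]))
    # obstacle in front
    o=A[(A[:,0]<-.085)&(A[:,0]>-.3)&(A[:,1]>-.1)&(A[:,1]<.2)&(A[:,2]>.02)]
    o=o[~((abs(o[:,1])<.056)&(o[:,0]>-.13))]; print("obst",o.min(0),o.max(0),np.median(o[:,2]))
plan([.559,-.2905,.1],99.5)
E
```

```text
wristcam [0.1215 0.6166 0.3742] [ 0.2615 -0.0823 -0.9617] 65.70646984690485
scene idx r/ang by y
0.05 4 0.8623818750367183 0.8299806723789772 0.9024428262120913 y 0.09975959219959896 0.10027257258445549
0.11 38 0.8619922301756531 0.8352583424380655 0.9789768148391358 y 0.09169289528599887 0.10924060660470253
0.15 196 0.9000993358921282 0.869266568862765 0.9320478850223192 y 0.09680235694870226 0.1262068785337686
rear x [0.0598 0.0636 0.071 ] 110 side y [-0.1397 -0.1335 -0.1292] 275
slope [ 0.0025 -0.1337]
lid y [-0.0804  0.0781] 0.07832437238979321
obst [-0.2931 -0.0091  0.0202] [-0.0927  0.2     0.0774] 0.052416103963966586
top idx r/ang by y
0.09 8 0.9258889848049976 0.8407731713599902 0.9422222344191498 y 0.09302086395140269 0.0957123726726045
0.11 58 0.9284730088570745 0.8544028544643152 0.9612908547527932 y 0.09256356368193806 0.10479810134556218
0.13 19 0.920659579126983 0.8808970285096197 0.934613763019191 y 0.09294822660875351 0.09728986996323144
0.15 147 0.9119765067023123 0.8579475757706926 0.9303008211719662 y 0.09268062983926374 0.12241288147329137
rear x [0.0584 0.063  0.0683] 82 side y [-0.1426 -0.1375 -0.1327] 190
slope [ 0.0039 -0.1376]
lid y [-0.0838  0.0742] 0.07710331971038271
obst [-0.2937 -0.0578  0.0201] [-0.085   0.2     0.0787] 0.0527085064757515
t 1.0 tcp [0.1882 0.596  0.2313] yawy 72.48 j6 -0.13 turn -27.02 shift after turn [-0.2194 -0.9355  0.1313] F [0.7 0.2 0.7] w 0.0854
```

>>> carry_out(deltas=[0, 0, 0, -9, 0, 0, 0, -9, 0, 0, 0, -9, -0.013, -0.058, 0, 0, -0.014, -0.06, 0, 0])

```text
time_s: 1.62
tcp_pos: [0.2344, 0.483, 0.2309]
eef_rot: [0.262, -3.131, 0.001]
contact_force: [0.7, -0.6, 0.6]
width: 0.0847
finger_force: 0.0
```

>>> carry_out(deltas=[-0.014, -0.06, 0, 0, -0.014, -0.06, 0, 0, -0.014, -0.06, 0, 0, -0.014, -0.06, 0, 0, -0.014, -0.06, 0, 0])

```text
time_s: 2.25
tcp_pos: [0.3532, 0.198, 0.2317]
eef_rot: [-0.26, 3.129, 0.001]
contact_force: [0.0, 0.6, 0.7]
width: 0.0855
finger_force: 0.0
```

>>> carry_out(deltas=[-0.014, -0.06, 0, 0, -0.014, -0.06, 0, 0, -0.014, -0.06, 0, 0, -0.014, -0.06, 0, 0, -0.014, -0.06, 0, 0])

```text
time_s: 2.88
tcp_pos: [0.4717, -0.0869, 0.2317]
eef_rot: [-0.259, 3.13, -0.0]
contact_force: [1.4, 0.7, 0.9]
width: 0.0853
finger_force: 0.0
```

Run:
```python
from h import *
plan([.5595,-.2905,.1],99.5)
```

```text
t 2.88 tcp [ 0.4717 -0.0869  0.2317] yawy 99.45 j6 -2.08 turn -0.05 shift after turn [-0.0528 -0.2153  0.1319] F [1.4 0.7 0.9] w 0.0853
```

Run:
```python
from h import *
np.set_printoptions(precision=4,suppress=True)
cal=ctrl.get_calibration("wrist"); p,d=ctrl.capture("wrist"); P=cloud("wrist",d,cal); np.save("w1.npy",P); save("w1",p)
for n in("rack","lid","index_tip","vial"):
    o=ctrl.outline_of(n,"wrist")
    if o:
        m=o[0]["mask"]&(d>0); np.save("w1_"+n+".npy",m); q=P[m]; print(n,o[0]["score"],o[0]["pixel"],q.min(0),q.max(0))
        if n in("rack","lid"):
            z=(.018,.03) if n=="rack" else (.068,.085)
            k=q[(q[:,2]>z[0])&(q[:,2]<z[1])]; r=cv2.minAreaRect(k[:,:2].astype(np.float32)); print(r,np.median(k[:,2]))
A=toR(P.reshape(-1,3)); f=A[(A[:,2]>.006)&(A[:,2]<.014)]
rear=f[(f[:,1]<-.15)&(f[:,1]>-.19)&(f[:,0]>.04)&(f[:,0]<.09)]; side=f[(f[:,0]<.04)&(f[:,0]>-.05)&(f[:,1]<-.11)&(f[:,1]>-.16)]
print("rear x",np.percentile(rear[:,0],[2,50,98]),len(rear),"side y",np.percentile(side[:,1],[2,50,98]),len(side),np.polyfit(side[:,0],side[:,1],1))
l=A[(A[:,2]>.07)&(A[:,2]<.084)&(abs(A[:,0])<.06)&(abs(A[:,1])<.1)]; print("lid y",np.percentile(l[:,1],[.5,99.5]),np.median(l[:,2]))
```

```text
rack 0.86 [130.8, 248.2] [ 0.4813 -0.3383 -0.0017] [ 0.6501 -0.258   0.0267]
((0.5576596260070801, -0.2913837432861328), (0.1498808115720749, 0.04376910626888275), 9.59620189666748) 0.023825512606462932
lid 0.85 [372.0, 327.3] [ 0.45   -0.091  -0.0015] [0.7259 0.1133 0.3175]
((0.5608882308006287, -0.005990438163280487), (0.19662220776081085, 0.16664452850818634), 2.2517788410186768) 0.07656424963855499
index_tip 0.48 [513.1, 417.8] [ 0.4728 -0.0239  0.16  ] [0.5945 0.0998 0.2963]
rear x [0.0573 0.0614 0.0674] 232 side y [-0.1418 -0.1367 -0.1319] 666 [ 0.0013 -0.1366]
lid y [-0.0833  0.0718] 0.0773277633225034
```

View pics/w1.png

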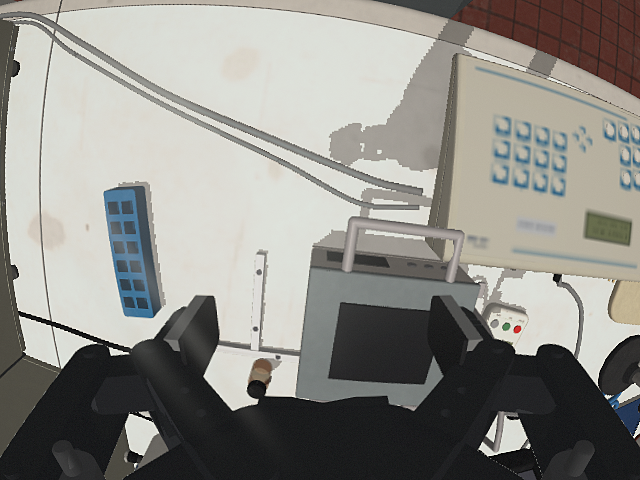

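>>> carry_out(deltas=[-0.013, -0.054, 0, 0, -0.013, -0.054, 0, 0, -0.013, -0.054, 0, 0, -0.012, -0.0535, 0, 0, 0, 0, 0.05, 0])

```text
time_s: 3.75
tcp_pos: [0.5611, -0.2924, 0.1861]
eef_rot: [-0.258, 3.122, -0.012]
contact_force: [0.5, 0.6, -1.8]
width: 0.0856
finger_force: 0.0
```

>>> carry_out(deltas=[0, 0, 0.05, 0, 0, 0, 0.03, 0, 0, 0, 0, 0])

```text
time_s: 4.12
tcp_pos: [0.5552, -0.2855, 0.0984]
eef_rot: [0.263, -3.126, -0.007]
contact_force: [-0.8, 0.2, 0.8]
width: 0.0856
finger_force: 0.0
```

```bash
sed -i 's/^YAW=.*/YAW=np.radians(2.3); O=np.array([.588,-.0075,0])/' h.py
python3 - <<'E'
from h import *
plan([.558,-.291,.010],99.6)
cal=ctrl.get_calibration("wrist"); p,d=ctrl.capture("wrist"); P=cloud("wrist",d,cal)
o=ctrl.outline_of("rack","wrist")
if o:
    q=P[o[0]["mask"]&(d>0)]; k=q[(q[:,2]>.018)&(q[:,2]<.03)]; print(o[0]["score"],cv2.minAreaRect(k[:,:2].astype(np.float32)),k.min(0),k.max(0))
save("w2",p)
E
```

```text
t 4.12 tcp [ 0.5552 -0.2855  0.0984] yawy 99.61 j6 -2.34 turn 0.01 shift after turn [-0.0022 -0.0063  0.0883] F [-0.8  0.2  0.8] w 0.0856
0.76 ((0.5588021278381348, -0.2917631268501282), (0.1500765085220337, 0.04261414706707001), 9.657605171203613) [ 0.48256406 -0.32440804  0.0180006 ] [ 0.63431353 -0.25968166  0.02670745]
```

View pics/w2.png

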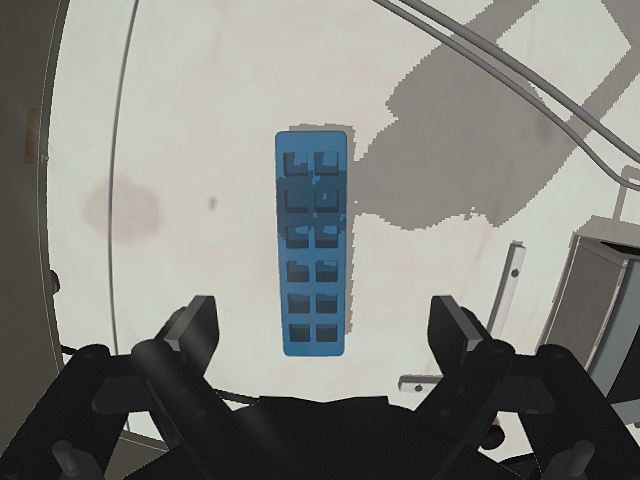

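>>> carry_out(deltas=[0.0568, -0.0065, 0, 0, 0, 0, 0.04, 0, 0, 0, 0.035, 0, 0, 0, 0, 0, 0, 0, 0, 0])

```text
time_s: 4.85
tcp_pos: [0.5038, -0.3056, 0.0291]
eef_rot: [-0.26, 3.128, -0.004]
contact_force: [-0.2, 1.0, 0.7]
width: 0.0852
finger_force: 0.0
```

Run:
```python
from h import *
plan([.5003,-.3014,.007],99.65)
```

```text
t 4.85 tcp [ 0.5038 -0.3056  0.0291] yawy 99.51 j6 -2.42 turn -0.14 shift after turn [0.0028 0.0048 0.0221] F [-0.2  1.   0.7] w 0.0852
```

>>> carry_out(deltas=[0.002, 0.003, 0.012, 0, 0, 0, 0.01, 0, 0, 0, 0, 0, 0, 0, 0, 0])

```text
time_s: 5.35
tcp_pos: [0.4995, -0.302, 0.0042]
eef_rot: [0.26, -3.131, -0.0]
contact_force: [-0.6, -0.6, 0.5]
width: 0.0855
finger_force: 0.0
```

Run:
```python
from h import *
plan([.5003,-.3014,.007],99.65)
```

```text
t 5.35 tcp [ 0.4995 -0.302   0.0042] yawy 99.48 j6 -2.42 turn -0.17 shift after turn [-0.0009  0.0005 -0.0028] F [-0.6 -0.6  0.5] w 0.0855
```

>>> carry_out(deltas=[0, 0, -0.003, 0, 0, 0, 0, 0, 0, 0, 0, 0, 0, 0, 0, 0, 0, 0, 0, 0], claw=0.036, force=35)

```text
time_s: 5.98
tcp_pos: [0.4999, -0.3023, 0.0079]
eef_rot: [-0.26, 3.13, -0.001]
contact_force: [-1.6, 0.4, 5.5]
width: 0.0414
finger_force: 37.0
```

Run:
```python
from h import *
# rack pose now assumed: yaw 9.6; gripped point -59 along; dock grip point in reader frame
g=toW([60-75-59,-138-21,0]); print("dock grip",g,"predock",toW([60-75-59-10,-138-21-12,0]))
plan(toW([60-75-59-10,-138-21-12,.007]),92.3)
```

```text
dock grip [ -66.97143023 -161.84916147    0.        ] predock [ -76.48179267 -174.24081214    0.        ]
t 5.97 tcp [ 0.4999 -0.3023  0.0079] yawy 99.48 j6 -2.42 turn 7.18 shift after turn [ 8.390020e+01 -1.707089e+02  5.880000e-02] F [-1.6  0.4  5.5] w 0.0414
```

>>> carry_out(deltas=[0, 0, 0, 3.6, 0, 0, 0, 3.6, -0.004, 0.03, 0, 0, -0.004, 0.03, 0, 0, -0.004, 0.03, 0, 0])

```text
time_s: 6.6
tcp_pos: [0.5085, -0.2118, 0.0079]
eef_rot: [-0.062, 3.14, -0.003]
contact_force: [-0.2, -2.2, 3.6]
width: 0.041
finger_force: 36.8
```

>>> carry_out(deltas=[-0.004, 0.02, 0, 0, 0, 0.006, 0, 0, 0, 0, 0, 0, 0, 0, 0, 0])

```text
time_s: 7.1
tcp_pos: [0.5117, -0.1849, 0.0079]
eef_rot: [-0.062, 3.14, 0.002]
contact_force: [1.1, 4.3, 7.1]
width: 0.0413
finger_force: 37.4
```

```bash
cat >> h.py <<'E'
def fence(cam):
    """rack and strips in reader frame (m), from one picture"""
    cal=ctrl.get_calibration(cam); p,d=ctrl.capture(cam); P=cloud(cam,d,cal); A=toR(P)
    o=ctrl.outline_of("rack",cam); q=A[o[0]["mask"]&(d>0)]; k=q[(q[:,2]>.019)&(q[:,2]<.03)]
    c,s,a=cv2.minAreaRect(k[:,:2].astype(np.float32)); a=(a+45)%90-45
    B=A.reshape(-1,3)[~o[0]["mask"].ravel()]; f=B[(B[:,2]>.006)&(B[:,2]<.014)]
    rear=f[(f[:,1]<-.185)&(f[:,1]>-.197)&(f[:,0]>.04)&(f[:,0]<.085)]; side=f[(f[:,0]<.04)&(f[:,0]>-.05)&(f[:,1]<-.11)&(f[:,1]>-.15)]
    print(cam,"rack",np.round(c,4),np.round(s,4),"yaw rel",round(a,2),"rear mid x",np.round(np.median(rear[:,0]),4),len(rear),"side mid y",np.round(np.median(side[:,1]),4),len(side),"long",np.round(np.polyfit(side[:,0],side[:,1],1),3) if len(side)>9 else "")
    return p
E
python3 - <<'E'
from h import *
plan(toW([-.074,-.159,.007]),92.3)
save("w3",fence("wrist")); fence("top"); save("s3",fence("scene"))
E
```

```text
t 7.1 tcp [ 0.5117 -0.1849  0.0079] yawy 92.28 j6 -2.1 turn -0.02 shift after turn [-0.0094  0.0152  0.0009] F [1.1 4.3 7.1] w 0.0413
wrist rack [-0.0708 -0.1742] [0.0575 0.0424] yaw rel 0.39 rear mid x nan 0 side mid y nan 0 long 
top rack [ 0.0169 -0.1746] [0.0675 0.0422] yaw rel 0.9 rear mid x 0.0661 26 side mid y -0.1341 193 long [ 0.004 -0.134]
  return _methods._mean(a, axis=axis, dtype=dtype,
  ret = ret.dtype.type(ret / rcount)
Traceback (most recent call last):
  File "h.py", line 28, in fence
    o=ctrl.outline_of("rack",cam); q=A[o[0]["mask"]&(d>0)]; k=q[(q[:,2]>.019)&(q[:,2]<.03)]
                                       ~^^^
IndexError: list index out of range
```

View pics/w3.png

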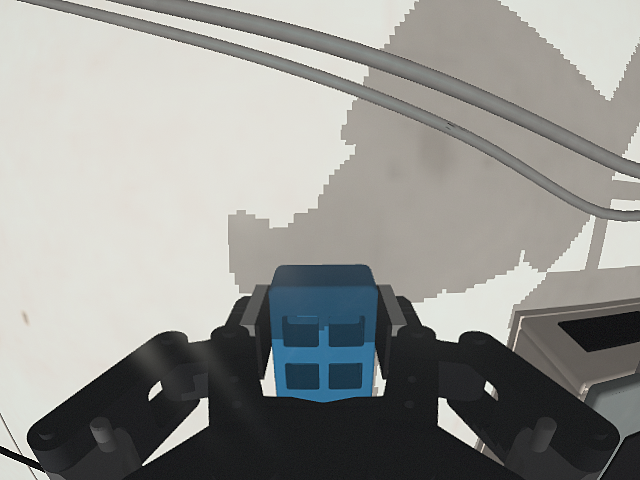

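>>> carry_out(deltas=[0, 0.005, 0, 0, 0, 0.004, 0, 0, 0, 0.0025, 0, 0, 0, 0, 0, 0, 0, 0, 0, 0])

```text
time_s: 8.02
tcp_pos: [0.5111, -0.1747, 0.0079]
eef_rot: [-0.062, 3.14, -0.001]
contact_force: [0.0, -1.4, 5.4]
width: 0.0413
finger_force: 37.1
```

>>> carry_out(deltas=[0, 0.001, 0, 0, 0, 0.001, 0, 0, 0, 0, 0, 0])

```text
time_s: 8.4
tcp_pos: [0.5111, -0.173, 0.0079]
eef_rot: [-0.062, 3.139, -0.002]
contact_force: [-0.3, -2.7, 5.4]
width: 0.0413
finger_force: 37.1
```

>>> carry_out(deltas=[0, 0.001, 0, 0, 0, 0.001, 0, 0, 0, 0, 0, 0])

```text
time_s: 8.78
tcp_pos: [0.511, -0.171, 0.0079]
eef_rot: [-0.061, 3.14, -0.002]
contact_force: [-1.0, -2.5, 4.7]
width: 0.0414
finger_force: 37.1
```

>>> carry_out(deltas=[-0.004, 0, 0, 0, -0.003, 0, 0, 0, 0, 0.001, 0, 0, 0, 0.001, 0, 0, 0, 0, 0, 0])

```text
time_s: 9.4
tcp_pos: [0.5164, -0.1699, 0.0079]
eef_rot: [0.06, -3.14, 0.004]
contact_force: [-5.8, -8.5, 9.8]
width: 0.0412
finger_force: 37.5
```

>>> carry_out(deltas=[-0.001, 0.001, 0, 0, -0.001, 0, 0, 0, 0, 0, 0, 0])

```text
time_s: 9.78
tcp_pos: [0.5167, -0.1698, 0.0079]
eef_rot: [0.06, -3.136, 0.005]
contact_force: [-14.6, -12.2, 14.1]
width: 0.0411
finger_force: 38.1
```

Run:
```python
from h import *
plan(toW([-.074,-.159,.007]),92.3); print(ctrl.sense()["wrist_torque"])
p=fence("top"); save("t4",cv2.resize(p[150:300,260:460],None,fx=4,fy=4))
```

```text
t 9.78 tcp [ 0.5167 -0.1698  0.0079] yawy 92.21 j6 -2.06 turn -0.09 shift after turn [-0.0038  0.0004  0.0009] F [-14.6 -12.2  14.1] w 0.0411
[-1.90634875  2.25119404 -0.57550717]Traceback (most recent call last):
  File "<stdin>", line 3, in <module>
  File "h.py", line 28, in fence
    o=ctrl.outline_of("rack",cam); q=A[o[0]["mask"]&(d>0)]; k=q[(q[:,2]>.019)&(q[:,2]<.03)]
                                       ~^^^
IndexError: list index out of range
```

>>> carry_out(deltas=[0.001, -0.001, 0, 0, 0, 0, 0, 0, 0, 0, 0, 0, 0, 0, 0, 0], claw=0.06)

```text
time_s: 10.38
tcp_pos: [0.5181, -0.1672, 0.007]
eef_rot: [0.063, -3.141, -0.001]
contact_force: [0.4, 0.8, 0.7]
width: 0.06
finger_force: 0.0
```

>>> carry_out(deltas=[0, 0, -0.04, 0, 0, 0, -0.05, 0, 0, 0, -0.05, 0, 0, -0.06, 0, 0, 0, 0, 0, 0], claw=0.0)

```text
time_s: 11.0
tcp_pos: [0.5212, -0.2308, 0.1487]
eef_rot: [-0.058, 3.139, -0.004]
contact_force: [-0.2, 0.4, -0.5]
width: 0.0004
finger_force: 0.0
```

Run:
```python
from h import *
plan(toW([-.015,-.18-.0145-.02,.010]),92.3)
for c in("top","scene","wrist"):
    try: p=fence(c)
    except IndexError: print(c,"none"); p=ctrl.capture(c)[0]
    if c=="wrist": save("w5",p)
```

```text
t 11.0 tcp [ 0.5212 -0.2308  0.1487] yawy 92.13 j6 -2.16 turn -0.17 shift after turn [-0.0603  0.0063  0.1388] F [-0.2  0.4 -0.5] w 0.0004
top rack [-0.0174 -0.1601] [0.0419 0.1493] yaw rel -0.07 rear mid x 0.066 27 side mid y -0.1341 195 long [ 0.002 -0.134]
scene rack [ 0.0444 -0.1415] [0.0215 0.0484] yaw rel -34.21 rear mid x nan 0 side mid y -0.1293 87 long [-0.079 -0.128]
wrist none
  return _methods._mean(a, axis=axis, dtype=dtype,
  ret = ret.dtype.type(ret / rcount)
```

View pics/w5.png

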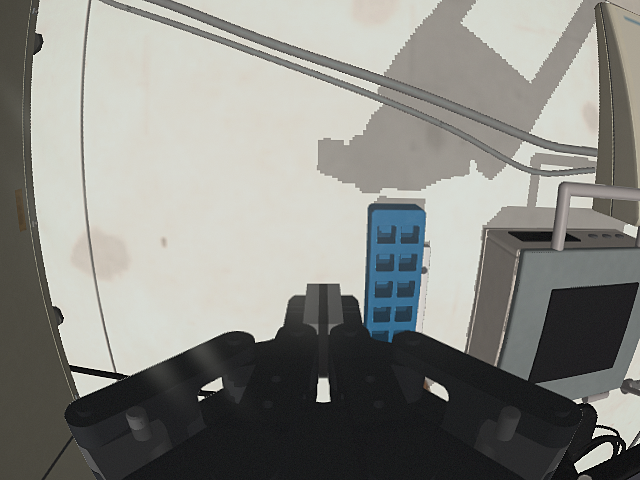

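>>> carry_out(deltas=[-0.06, 0.006, 0, 0, 0, 0, 0.05, 0, 0, 0, 0.05, 0, 0, 0, 0.036, 0, 0, 0, 0, 0])

```text
time_s: 11.98
tcp_pos: [0.5772, -0.2169, 0.0074]
eef_rot: [0.064, -3.134, -0.006]
contact_force: [0.3, 0.1, 0.2]
width: 0.0003
finger_force: 0.0
```

>>> carry_out(deltas=[0, 0.008, 0, 0, 0, 0.005, 0, 0, 0, 0.003, 0, 0, 0, 0.001, 0, 0, 0, 0, 0, 0])

```text
time_s: 12.6
tcp_pos: [0.5797, -0.2023, 0.0117]
eef_rot: [-0.063, 3.141, -0.0]
contact_force: [-0.5, -1.3, 0.4]
width: 0.0004
finger_force: 0.0
```

>>> carry_out(deltas=[0, 0.001, 0, 0, 0, 0.001, 0, 0, 0, 0, 0, 0])

```text
time_s: 12.98
tcp_pos: [0.5798, -0.2016, 0.0117]
eef_rot: [-0.062, 3.14, -0.003]
contact_force: [0.1, -6.0, 0.7]
width: 0.0002
finger_force: 2.6
```

>>> carry_out(deltas=[0, 0.001, 0, 0, 0, 0, 0, 0, 0, -0.02, 0, 0, 0, 0, -0.06, 0, 0.055, 0.03, 0, 0])

```text
time_s: 13.6
tcp_pos: [0.5312, -0.1964, 0.078]
eef_rot: [-0.06, 3.127, -0.011]
contact_force: [0.3, 0.1, 0.2]
width: 0.0001
finger_force: 0.0
```

>>> carry_out(deltas=[0.055, 0.02, 0, 0, 0, 0, 0, 0, 0, 0, 0, 0])

```text
time_s: 13.98
tcp_pos: [0.4693, -0.1745, 0.0719]
eef_rot: [-0.061, 3.139, -0.001]
contact_force: [0.5, -0.4, 0.9]
width: 0.0005
finger_force: 0.0
```

Run:
```python
from h import *
plan(toW([-.121,-.159,.010]),92.3)
```

```text
t 13.97 tcp [ 0.4693 -0.1745  0.0719] yawy 92.24 j6 -2.12 turn -0.06 shift after turn [-0.0042  0.0032  0.0619] F [ 0.5 -0.4  0.9] w 0.0005
```

>>> carry_out(deltas=[0, 0.003, 0.04, 0, 0, 0, 0.02, 0, -0.01, 0, 0, 0, -0.01, 0, 0, 0, 0, 0, 0, 0])

```text
time_s: 14.6
tcp_pos: [0.491, -0.1708, 0.0128]
eef_rot: [-0.063, 3.138, -0.003]
contact_force: [-0.0, 0.5, -0.4]
width: -0.0003
finger_force: 0.0
```

>>> carry_out(deltas=[-0.002, 0, 0, 0, -0.002, 0, 0, 0, 0, 0, 0, 0])

```text
time_s: 14.98
tcp_pos: [0.4924, -0.1698, 0.0115]
eef_rot: [-0.062, 3.141, -0.0]
contact_force: [0.1, 0.2, -0.6]
width: 0.0001
finger_force: 0.0
```

>>> carry_out(deltas=[-0.0015, 0, 0, 0, -0.001, 0, 0, 0, 0, 0, 0, 0])

```text
time_s: 15.35
tcp_pos: [0.4943, -0.1696, 0.0112]
eef_rot: [0.063, -3.14, -0.0]
contact_force: [-4.0, 0.2, 2.4]
width: -0.0001
finger_force: 2.0
```

>>> carry_out(deltas=[-0.001, 0, 0, 0, -0.001, 0, 0, 0, 0, 0, 0, 0])

```text
time_s: 15.72
tcp_pos: [0.4944, -0.1695, 0.0109]
eef_rot: [0.063, -3.136, -0.001]
contact_force: [-11.4, -0.4, 7.8]
width: 0.0003
finger_force: 5.9
```

Run:
```python
from h import *
plan(toW([-.121,-.159,.010]),92.3)
try: fence("top")
except IndexError: print("none")
```

```text
t 15.72 tcp [ 0.4944 -0.1695  0.0109] yawy 92.31 j6 -2.09 turn 0.01 shift after turn [ 0.021  -0.0009  0.001 ] F [-11.4  -0.4   7.8] w 0.0003
top rack [ 0.0119 -0.1604] [0.0425 0.0979] yaw rel -0.53 rear mid x 0.0664 25 side mid y -0.1341 171 long [-0.008 -0.134]
```

>>> carry_out(deltas=[0.008, 0, 0, 0, 0.008, 0, 0, 0, 0, 0, -0.05, 0, 0, 0, -0.055, 0, 0, 0, -0.055, 10])

```text
time_s: 16.45
tcp_pos: [0.4806, -0.17, 0.1729]
eef_rot: [0.217, 3.133, 0.0]
contact_force: [1.5, 0.3, 0.5]
width: 0.0002
finger_force: 0.0
```

>>> carry_out(deltas=[0, 0, 0, 10, 0, 0, 0, 10, 0, 0, 0, 10, 0, 0, 0, 10, 0, 0, 0, 10], claw=0.04)

```text
time_s: 17.08
tcp_pos: [0.4808, -0.1701, 0.1713]
eef_rot: [1.524, 2.746, 0.001]
contact_force: [-0.2, 0.4, 0.3]
width: 0.0402
finger_force: 0.0
```

>>> carry_out(deltas=[0, 0, 0, 10, 0, 0, 0, 10, 0, 0, 0, 10, 0, 0, 0, 0, 0, 0, 0, 0])

```text
time_s: 17.7
tcp_pos: [0.4809, -0.1702, 0.1713]
eef_rot: [2.173, 2.269, 0.0]
contact_force: [-0.1, 0.2, -0.8]
width: 0.0398
finger_force: 0.0
```

```bash
cat >> h.py <<'E'
def barpts(P):
    A=toR(P.reshape(-1,3)); b=A[(A[:,2]>.066)&(A[:,2]<.085)&(A[:,0]<-.1)&(A[:,0]>-.15)&(abs(A[:,1]+.004)<.04)]
    print("bar reader x",np.round(np.percentile(b[:,0],[5,50,95]),4),"z",np.round(np.percentile(b[:,2],[50,95]),4),len(b))
E
python3 - <<'E'
from h import *
np.set_printoptions(precision=4,suppress=True)
for c in("top","scene"): 
    try: p=fence(c)
    except IndexError: p=None
    barpts(cloud(c,ctrl.capture(c)[1]))
cal=ctrl.get_calibration("wrist"); p,d=ctrl.capture("wrist"); save("w6",p); barpts(cloud("wrist",d,cal))
print(toW([-.12,-.012,.055])); plan(toW([-.12,-.012,.12]),2.3)
E
```

```text
top rack [-0.0085 -0.1604] [0.1383 0.0422] yaw rel 0.12 rear mid x 0.0663 26 side mid y -0.1339 188 long [ 0.005 -0.134]
bar reader x [-0.1239 -0.119  -0.1118] z [0.0739 0.0771] 211
scene rack [ 0.0468 -0.1431] [0.0228 0.049 ] yaw rel -40.4 rear mid x nan 0 side mid y -0.1294 90 long [-0.086 -0.128]
bar reader x [-0.1224 -0.1194 -0.1133] z [0.0749 0.0773] 333
bar reader x [-0.1241 -0.1195 -0.1151] z [0.0741 0.0758] 1018
[ 0.4686 -0.0243  0.055 ]
t 18.05 tcp [ 0.4809 -0.1702  0.1713] yawy 2.31 j6 -0.54 turn 0.01 shift after turn [ 0.1463 -0.0064  0.0513] F [-0.2 -0.6 -0.3] w 0.0401
  return _methods._mean(a, axis=axis, dtype=dtype,
  ret = ret.dtype.type(ret / rcount)
```

View pics/w6.png

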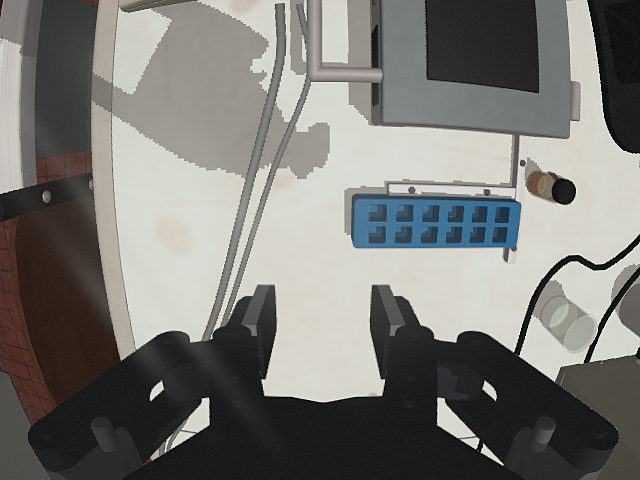

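>>> carry_out(deltas=[0.05, -0.002, 0, 0, 0.05, -0.002, 0, 0, 0.046, -0.0024, 0, 0, 0, 0, 0.05, 0, 0, 0, 0, 0])

```text
time_s: 18.68
tcp_pos: [0.4654, -0.0233, 0.1181]
eef_rot: [-2.17, -2.262, 0.006]
contact_force: [-0.2, -0.0, -0.4]
width: 0.04
finger_force: 0.0
```

>>> carry_out(deltas=[0, 0, 0, 0, 0, 0, 0, 0])

```text
time_s: 18.92
tcp_pos: [0.4701, -0.0254, 0.1232]
eef_rot: [2.176, 2.262, 0.002]
contact_force: [0.4, -0.7, -0.2]
width: 0.04
finger_force: 0.0
```

Run:
```python
from h import *
np.set_printoptions(precision=4,suppress=True)
cal=ctrl.get_calibration("wrist"); p,d=ctrl.capture("wrist"); save("w7",p); P=cloud("wrist",d,cal); barpts(P)
A=toR(P.reshape(-1,3)); k=A[(A[:,0]>-.16)&(A[:,0]<-.09)&(A[:,1]>-.025)&(A[:,1]<.06)&(A[:,2]>.03)&(A[:,2]<.062)]; print("instr",len(k), k.min(0) if len(k) else "",k.max(0) if len(k) else "")
plan(toW([-.12,-.012,.055]),2.3)
```

```text
bar reader x [-0.1244 -0.1197 -0.1149] z [0.0741 0.0756] 2665
instr 569 [-0.16    0.015   0.0302] [-0.1324  0.06    0.062 ]
t 18.98 tcp [ 0.47   -0.0254  0.123 ] yawy 2.22 j6 -0.26 turn -0.08 shift after turn [ 0.0012 -0.0015  0.068 ] F [-0.1  0.4  0.6] w 0.0402
```

View pics/w7.png

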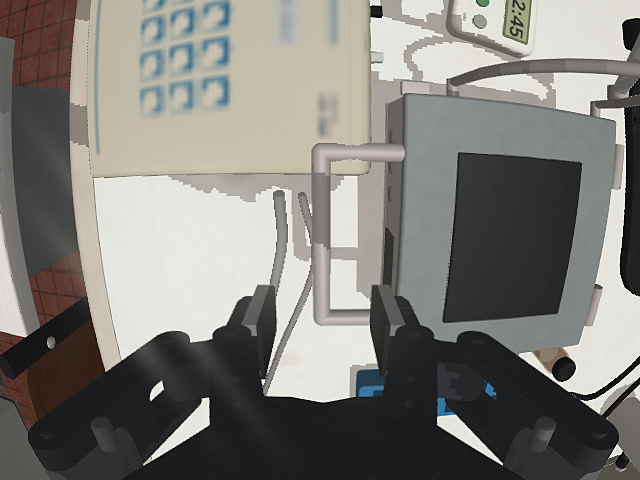

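>>> carry_out(deltas=[0.001, -0.0015, 0.03, 0, 0, 0, 0.025, 0, 0, 0, 0.012, 0, 0, 0, 0, 0, 0, 0, 0, 0])

```text
time_s: 19.6
tcp_pos: [0.4681, -0.0239, 0.0554]
eef_rot: [2.176, 2.264, 0.002]
contact_force: [0.7, -0.2, 0.1]
width: 0.0399
finger_force: 0.0
```

>>> carry_out(deltas=[0, 0, 0, 0, 0, 0, 0, 0, 0, 0, 0, 0, 0, 0, 0, 0], claw=0.004, force=40)

```text
time_s: 20.1
tcp_pos: [0.4691, -0.0238, 0.0554]
eef_rot: [2.175, 2.263, 0.004]
contact_force: [5.4, 0.8, -1.3]
width: 0.0085
finger_force: 39.0
```

Run:
```python
from h import *
np.set_printoptions(precision=4,suppress=True)
plan(toW([-.12,-.012,.055]),2.3)
s=ctrl.sense(); t=s["tcp_pos"]; H=toW([.075,-.012,.07]); print("H",H,"tcp reader",toR(t))
# arc deltas in tool frame: rows from lid angle a to b; bar offset from tcp fixed
R=Rot.from_rotvec(s["eef_rot"]).as_matrix(); ex=Rz(YAW)@[1,0,0]
L=.195; prev=0
for a in np.linspace(.05,.9,18):
    f=lambda a: ex*(-L*np.cos(a))+np.array([0,0,L*np.sin(a)])
    print(round(a,3),np.round(R.T@(f(a)-f(prev)),4)); prev=a
```

```text
t 20.1 tcp [ 0.4691 -0.0238  0.0554] yawy 2.27 j6 -0.26 turn -0.03 shift after turn [-0.0005 -0.0005  0.0004] F [ 5.4  0.8 -1.3] w 0.0085
H [ 0.6634 -0.0165  0.07  ] tcp reader [-0.1195 -0.0115  0.0554]
0.05 [-0.      0.0003 -0.0097]
0.1 [-0.      0.0008 -0.0097]
0.15 [-0.      0.0013 -0.0097]
0.2 [-0.      0.0017 -0.0096]
0.25 [-0.      0.0022 -0.0095]
0.3 [-0.      0.0027 -0.0094]
0.35 [-0.      0.0032 -0.0092]
0.4 [-0.      0.0036 -0.0091]
0.45 [-0.      0.0041 -0.0089]
0.5 [-0.      0.0045 -0.0087]
0.55 [-0.      0.0049 -0.0084]
0.6 [-0.      0.0053 -0.0082]
0.65 [-0.      0.0057 -0.0079]
0.7 [-0.      0.0061 -0.0076]
0.75 [-0.      0.0065 -0.0073]
0.8 [-0.      0.0069 -0.0069]
0.85 [-0.      0.0072 -0.0066]
0.9 [-0.      0.0075 -0.0062]
```

>>> carry_out(deltas=[0, 0.0003, -0.0097, 0, 0, 0.0008, -0.0097, 0, 0, 0.0013, -0.0097, 0, 0, 0.0017, -0.0096, 0, 0, 0, 0, 0])

```text
time_s: 20.72
tcp_pos: [0.4726, -0.0236, 0.0937]
eef_rot: [2.175, 2.263, 0.003]
contact_force: [7.9, 0.3, -6.4]
width: 0.0081
finger_force: 39.0
```

>>> carry_out(deltas=[0, 0.0022, -0.0095, 0, 0, 0.0027, -0.0094, 0, 0, 0.0032, -0.0092, 0, 0, 0.0036, -0.0091, 0, 0, 0, 0, 0])

```text
time_s: 21.35
tcp_pos: [0.483, -0.0231, 0.1299]
eef_rot: [2.176, 2.265, -0.0]
contact_force: [4.6, -2.2, -7.9]
width: 0.0083
finger_force: 38.9
```

>>> carry_out(deltas=[0, 0.0041, -0.0089, 0, 0, 0.0045, -0.0087, 0, 0, 0.0049, -0.0084, 0, 0, 0.0053, -0.0082, 0, 0, 0, 0, 0])

```text
time_s: 21.98
tcp_pos: [0.5009, -0.0223, 0.1649]
eef_rot: [-2.175, -2.264, 0.003]
contact_force: [-6.1, -1.7, -3.0]
width: 0.0081
finger_force: 39.0
```

>>> carry_out(deltas=[0, 0.0057, -0.0079, 0, 0, 0.0061, -0.0076, 0, 0, 0.0065, -0.0073, 0, 0, 0.0069, -0.0069, 0, 0, 0, 0, 0])

```text
time_s: 22.6
tcp_pos: [0.5246, -0.0214, 0.1953]
eef_rot: [-2.173, -2.262, 0.007]
contact_force: [-14.4, -2.4, 6.3]
width: 0.0083
finger_force: 39.6
```

```bash
cat >> h.py <<'E'
def lidang(cams=("scene","top","wrist")):
    s=ctrl.sense(); b=toR(s["tcp_pos"])+[.0,0,.0146]; print("from tcp:",np.round(np.arctan2(b[2]-.07,.075-b[0]),4),"r",np.round(np.hypot(b[2]-.07,.075-b[0]),4),"F",np.round(s["contact_force"],1))
    for cam in cams:
        cal=ctrl.get_calibration(cam); p,d=ctrl.capture(cam); save("lid_"+cam,p); P=cloud(cam,d,cal); A=toR(P.reshape(-1,3)); u=np.mgrid[0:480,0:640].reshape(2,-1).T
        r=np.hypot(A[:,0]-.075,A[:,2]-.07); a=np.arctan2(A[:,2]-.07,.075-A[:,0])
        np.savez("pts_"+cam+".npz",A=A,r=r,a=a)
        L=A[(abs(A[:,1]+.002)<.07)&(r>.03)&(r<.145)&(a>.5)&(a<1.2)]
        if len(L)>50:
            k=np.polyfit(L[:,0],L[:,2],1)
            for _ in range(3):
                e=abs(np.polyval(k,L[:,0])-L[:,2]); L=L[e<np.median(e)*3+1e-4]; k=np.polyfit(L[:,0],L[:,2],1)
            print(cam,"lid plane angle",round(np.arctan(-k[0]),4),len(L),"polar a at r~.14",np.round(np.median(np.arctan2(L[:,2]-.07,.075-L[:,0])),4), "y",np.percentile(L[:,1],[1,99]).round(3))
        T=(A[:,1]>.092)&(A[:,1]<.14)&(r>.135)&(r<.175)&(a>.5)&(a<1.2)
        if T.sum()>5: q=A[T]; print(cam,"tip pts",T.sum(),"a med",np.median(a[T]).round(4),"r",np.percentile(r[T],[5,50,95]).round(4),"a rng",np.percentile(a[T],[5,95]).round(4),"y",np.percentile(q[:,1],[2,98]).round(4))
E
python3 - <<'E'
from h import *
lidang()
E
```

```text
from tcp: 0.7889 r 0.1971 F [-14.4  -2.4   6.3]
scene lid plane angle 0.7525 401 polar a at r~.14 0.8755 y [-0.043  0.066]
scene tip pts 207 a med 0.9094 r [0.1557 0.1656 0.1678] a rng [0.8815 0.939 ] y [0.1004 0.1293]
top lid plane angle 0.7748 1913 polar a at r~.14 0.8831 y [-0.071  0.066]
wrist lid plane angle 0.7569 17323 polar a at r~.14 0.8452 y [-0.067  0.067]
wrist tip pts 1808 a med 0.9114 r [0.1412 0.1646 0.1671] a rng [0.8726 0.9296] y [0.0971 0.113 ]
```

Run:
```python
from h import *
np.set_printoptions(precision=4,suppress=True)
for cam in("scene","top","wrist"):
    z=np.load("pts_"+cam+".npz"); A,r,a=z["A"],z["r"],z["a"]
    m=(A[:,1]>.088)&(A[:,1]<.135)&(r>.02)&(r<.18)&(a>.6)&(a<1.15)
    # rotate by 0.88: along (u) and normal (n) coords
    al=.85; u=(.075-A[:,0])*np.cos(al)+(A[:,2]-.07)*np.sin(al); n=-(.075-A[:,0])*np.sin(al)+(A[:,2]-.07)*np.cos(al)
    print(cam,m.sum())
    for lo in np.arange(.02,.18,.01):
        k=m&(u>=lo)&(u<lo+.01)
        if k.sum()>2: print("  u%.2f"%lo,k.sum(),"n med/5/95",np.median(n[k]).round(4),np.percentile(n[k],[5,95]).round(4),"y",np.percentile(A[k,1],[5,95]).round(4))
    m=(abs(A[:,1]+.002)<.07)&(r>.02)&(r<.18)&(a>.6)&(a<1.15)
    print(" lid")
    for lo in (.04,.08,.12,.14):
        k=m&(u>=lo)&(u<lo+.01)
        if k.sum()>2: print("  u%.2f"%lo,k.sum(),"n med",np.median(n[k]).round(4),np.percentile(n[k],[5,95]).round(4))
a=cv2.imread("pics/lid_scene.png")[180:330,130:330]; b=cv2.imread("pics/lid_wrist.png")
cv2.imwrite("pics/lidc.png",np.vstack([cv2.resize(a,None,fx=2.5,fy=2.0),cv2.resize(b,(500,300))]))
```

```text
scene 442
  u0.02 7 n med/5/95 0.0025 [-0.0005  0.0055] y [0.1032 0.1037]
  u0.03 4 n med/5/95 0.0025 [0.0001 0.0049] y [0.103  0.1036]
  u0.04 7 n med/5/95 0.0019 [0.0001 0.0044] y [0.1019 0.1038]
  u0.05 4 n med/5/95 0.0039 [0.0015 0.0051] y [0.1032 0.1039]
  u0.10 4 n med/5/95 -0.0092 [-0.0231  0.028 ] y [0.0906 0.1093]
  u0.11 180 n med/5/95 -0.0 [-0.0255  0.0315] y [0.0911 0.1087]
  u0.12 21 n med/5/95 0.0035 [0.0007 0.0049] y [0.1031 0.1115]
  u0.13 3 n med/5/95 0.0039 [-0.007   0.0044] y [0.0898 0.1034]
  u0.14 6 n med/5/95 -0.0072 [-0.0091  0.0019] y [0.088  0.0987]
  u0.15 19 n med/5/95 0.0051 [-0.0069  0.0132] y [0.0886 0.1293]
  u0.16 187 n med/5/95 0.0101 [0.0056 0.0146] y [0.101  0.1287]
 lid
  u0.04 30 n med 0.0077 [0.0055 0.0081]
  u0.08 32 n med 0.0046 [0.0024 0.0051]
  u0.12 94 n med 0.0005 [-0.0007  0.0018]
  u0.14 77 n med -0.0027 [-0.0074 -0.0017]
top 19
  u0.02 3 n med/5/95 0.0065 [0.0062 0.0074] y [0.0982 0.1003]
  u0.04 3 n med/5/95 -0.0001 [-0.0004  0.0001] y [0.0965 0.0971]
  u0.05 5 n med/5/95 0.0027 [-0.0009  0.0058] y [0.0962 0.0972]
  u0.06 3 n med/5/95 0
[... 498 characters left out ...]
.1008]
  u0.09 21 n med/5/95 0.0093 [0.0089 0.0097] y [0.098  0.1008]
  u0.10 99 n med/5/95 0.0083 [0.0013 0.0103] y [0.097  0.1003]
  u0.11 1563 n med/5/95 0.0104 [-0.0195  0.0317] y [0.0886 0.1043]
  u0.12 447 n med/5/95 0.0091 [0.0025 0.0124] y [0.0973 0.1098]
  u0.13 151 n med/5/95 0.0095 [0.0031 0.0115] y [0.097  0.1005]
  u0.14 174 n med/5/95 0.0096 [0.0035 0.0121] y [0.0971 0.1002]
  u0.15 431 n med/5/95 0.0119 [0.0038 0.0126] y [0.0971 0.1136]
  u0.16 1125 n med/5/95 0.0089 [0.0036 0.0127] y [0.0974 0.1117]
 lid
  u0.04 912 n med 0.0045 [0.0024 0.0053]
  u0.08 1389 n med 0.0013 [-0.0008  0.0021]
  u0.12 2611 n med -0.0035 [-0.0043 -0.0012]
  u0.14 2612 n med -0.0053 [-0.006  -0.0046]
```

View pics/lidc.png

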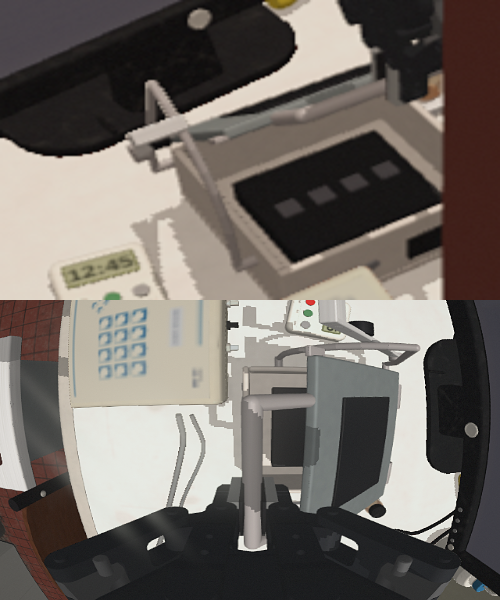

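>>> carry_out(deltas=[0, -0.0014, -0.0015, 0, 0, 0.0063, -0.0064, 0, 0, 0.0066, -0.0061, 0, 0, 0.0065, -0.0055, 0, 0, 0, 0, 0])

```text
time_s: 23.38
tcp_pos: [0.545, -0.0205, 0.2143]
eef_rot: [-2.176, -2.265, 0.001]
contact_force: [-6.9, -2.1, -3.5]
width: 0.0083
finger_force: 39.7
```

>>> carry_out(deltas=[0, 0, 0, 0, 0, 0, 0, 0])

```text
time_s: 23.62
tcp_pos: [0.5443, -0.0205, 0.2137]
eef_rot: [-2.176, -2.264, 0.002]
contact_force: [-6.1, -2.2, -2.6]
width: 0.0085
finger_force: 39.6
```

```bash
cat >> h.py <<'E'
def compare(al=.893):
    lidang()
    for cam in("scene","top","wrist"):
        z=np.load("pts_"+cam+".npz"); A,r,a=z["A"],z["r"],z["a"]
        u=(.075-A[:,0])*np.cos(al)+(A[:,2]-.07)*np.sin(al); n=-(.075-A[:,0])*np.sin(al)+(A[:,2]-.07)*np.cos(al)
        L=(abs(A[:,1]+.002)<.068)&(u>.03)&(u<.145)&(abs(n-.007)<.02); k=np.polyfit(u[L],n[L],1)
        for _ in range(5):
            e=abs(np.polyval(k,u)-n); L2=L&(e<.002); k=np.polyfit(u[L2],n[L2],1)
        T=(A[:,1]>.103)&(A[:,1]<.135)&(u>.148)&(u<.175)&(abs(n)<.02)
        out=np.percentile(n[T],[2,50,98]) if T.sum()>5 else np.full(3,np.nan)
        off=k[1]-.008; c=(out[0]+out[2])/2
        print(cam,"lid",round(al+k[0],4),"n0",round(k[1],4),L2.sum(),"tip n",out.round(4),T.sum(),"u",np.median(u[T]).round(4) if T.sum() else "","index",round(al+(c-off)/.16,4))
        arm=(A[:,1]>.095)&(A[:,1]<.105)&(u>.02)&(u<.15)&(abs(n)<.012)&(abs(r-.115)>.008)
        if arm.sum()>30: print("   arm slope",(al+np.polyfit(u[arm],n[arm],1)[0]).round(4),arm.sum())
E
python3 - <<'E'
from h import *
compare()
E
```

```text
from tcp: 0.9255 r 0.1982 F [-6.1 -2.2 -2.6]
scene lid plane angle 0.9085 353 polar a at r~.14 0.9238 y [-0.046  0.067]
scene tip pts 208 a med 0.9096 r [0.1562 0.1653 0.1673] a rng [0.8816 0.9388] y [0.1003 0.1293]
top lid plane angle 0.9315 786 polar a at r~.14 1.0596 y [-0.071  0.065]
wrist lid plane angle 0.8942 13563 polar a at r~.14 0.9831 y [-0.067  0.067]
wrist tip pts 1983 a med 0.9191 r [0.1421 0.1639 0.167 ] a rng [0.8737 0.9305] y [0.0972 0.1184]
scene lid 0.9085 n0 0.0014 349 tip n [-0.0019  0.0028  0.0078] 184 u 0.1653 index 0.9531
top lid 0.9411 n0 0.0064 720 tip n [nan nan nan] 0 u  index nan
wrist lid 0.8888 n0 0.0096 12755 tip n [-0.0039  0.0046  0.0061] 1130 u 0.1655 index 0.8901
   arm slope 0.8976 676
```

```bash
python3 - <<'E' 2>/dev/null
from h import *
try: fence("top")
except IndexError: print("none")
s=ctrl.sense(); print(np.abs(s["qd"]).max().round(4),s["time_s"],s["tcp_pos"])
compare()
E
```

```text
top rack [-0.0144 -0.1603] [0.1495 0.0423] yaw rel 0.25 rear mid x 0.0662 27 side mid y -0.134 190 long [-0.003 -0.134]
0.0015 23.875 [ 0.54432171 -0.02050608  0.21374291]
from tcp: 0.9256 r 0.1982 F [-5.4 -2.  -2.7]
scene lid plane angle 0.9084 353 polar a at r~.14 0.9241 y [-0.049  0.067]
scene tip pts 206 a med 0.9094 r [0.1568 0.1654 0.1675] a rng [0.8817 0.9387] y [0.1001 0.1292]
top lid plane angle 0.9286 824 polar a at r~.14 1.0598 y [-0.071  0.064]
wrist lid plane angle 0.8938 13513 polar a at r~.14 0.9831 y [-0.066  0.067]
wrist tip pts 1983 a med 0.9184 r [0.1414 0.1639 0.1669] a rng [0.8735 0.9303] y [0.0972 0.1185]
scene lid 0.9085 n0 0.0014 350 tip n [-0.0019  0.0028  0.0077] 185 u 0.1654 index 0.9527
top lid 0.936 n0 0.0068 739 tip n [nan nan nan] 0 u  index nan
wrist lid 0.8883 n0 0.0096 12689 tip n [-0.0039  0.0046  0.006 ] 1128 u 0.1655 index 0.8897
   arm slope 0.8993 667
```

```bash
python3 -c "
from workcell import ctrl
print(ctrl.job_done())"
```

```text
the job is handed in; nothing more can be done
None
```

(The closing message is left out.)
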